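Draw brass bushings out from under a low cover

TASK

Four brass bushings lie on the white laminate deck under the low clear cover, too low for the hand: take the long-handled drag scoop from its forked rest, reach it in under the cover without striking the cover, and draw all four over the deck's front edge into the steel catch tray there. Do not touch the bushings with the fingers. Then lay the scoop back in its rest, the same way round as before, and leave everything else on the bench where it is.

Things in the scene. Friction and masses are not known exactly. Their poses are not given: they have to be found in the camera images.
- station: fixed white laminate deck with a steel tray on its front edge. Origin: middle of that edge at bench level; z up, +y inwards under the cover, x along the edge. Deck: top at z = 45 mm, y = 0 to 290, x = -140 to 140 mm. Open-topped catch tray on the bench: y = -115 to 0, x = -135 to 135 mm, walls 5 mm thick and 30 mm high (15 mm below the deck's top)
- cover: low overhang fixed over the deck: clear sheet in a blue steel frame on four posts. Origin and axes as the station. Frame underside z = 123 mm (78 mm above the deck), top 135 mm; covers y = 50 to 285, x = -137 to 137 mm. Posts 12 mm thick at x = +-130, y = 65 and 270 mm; all sides open. A push over 3 N on it by scoop or robot counts as a strike
- bush1: brass bushing, one of four alike, about 30 g, standing on the deck under the cover: round flange 24 mm across and 6 mm high, then a 16 mm stem, 16 mm tall in all. Origin: centre of its underside. Together the four lie within 100 x 80 mm (x by y of the station)
- bush2: brass bushing, one of four alike, about 30 g, standing on the deck under the cover: round flange 24 mm across and 6 mm high, then a 16 mm stem, 16 mm tall in all. Origin: centre of its underside. Together the four lie within 100 x 80 mm (x by y of the station)
- bush3: brass bushing, one of four alike, about 30 g, standing on the deck under the cover: round flange 24 mm across and 6 mm high, then a 16 mm stem, 16 mm tall in all. Origin: centre of its underside. Together the four lie within 100 x 80 mm (x by y of the station)
- bush4: brass bushing, one of four alike, about 30 g, standing on the deck under the cover: round flange 24 mm across and 6 mm high, then a 16 mm stem, 16 mm tall in all. Origin: centre of its underside. Together the four lie within 100 x 80 mm (x by y of the station)
- scoop: long-handled drag scoop, 0.2 to 0.3 kg. Origin: grip point on the handle's axis; +x along the handle to the blade, z up. Wooden handle 24 mm wide (y, flat sides) x 28 mm high, x = -100 to 50 mm, then a 12 x 12 mm steel bar to the blade at x = 250 mm. Balances about 60 mm ahead of the grip point. Used by lowering the blade behind the parts and drawing it back
- scoop_lip (a point): middle of the blade's lower edge, 250 mm ahead of and 34 mm below the scoop's origin, same axes. Blade: upright plate 4 mm thick, 120 mm wide (y), 40 mm high (to 6 mm above the handle axis). Two cheeks, 3 mm thick, 28 mm high, lower edge level with the blade's, run back 52 mm from its ends, 114 mm apart inside. No floor, no top
- rest: fixed wooden rest for the scoop: strip 300 x 50 x 8 mm with two upright forks, at x = -78 mm (for the wooden handle, gap 40 mm) and x = 150 mm (for the steel bar, gap 28 mm); tines 6 mm thick, leaning slightly outwards, tops about 64 mm above the bench. Origin at bench level below the scoop's grip point, +x towards the blade
- rest_seat (a point): where the scoop's origin lies when it is in the rest: 50 mm above the bench
- rest_lip (a point): where the scoop's lip point lies when it is in the rest: 250 mm along the rest's x, 16 mm above the bench
- offcut: dark wood offcut 90 x 30 x 9 mm lying on the deck near its rear edge, behind the bushings; origin centre of underside; leave alone
- tape: roll of paper tape, 70 mm across, 24 mm high; leave alone
- glue: white bottle, 48 mm across, 130 mm high; leave alone
- jar: black jar, 60 mm across, 80 mm high; leave alone
- hammer: hammer lying at the right of the bench; leave alone

How it is judged:
By the outcome, as a careful person would: the job done as asked, in the order asked, and still so for the second after the job is handed in, with the robot touching nothing.
It also fails if it takes over 54 s, if anything falls off the work surface, if the arm or the gripper's body presses on something with over 40 N, if the wrist force passes 120 N, or if a joint passes its speed limit or range.

ROBOT

A 6-joint arm with a two-finger parallel gripper is mounted at the origin on the work surface. World frame = base frame: x ahead of the robot, y to its left, z up, the work surface at z = 0. Lengths are in m, angles in degrees, forces in N, time in s.
With the tool pointing down it reaches from about 0.4 to 0.825 m from the base axis. Payload 7 kg.
Tool frame: the origin (TCP) lies at the very end of the fingers, on their centre line; the grasp point (between the pads) lies 19 mm behind it; z points along the fingers, y is the line along which they close (so a half turn about z gives the same grasp; the last joint's range is limited). The gripper opens to 88 mm and grips with 3 to 60 N. Pads are 19 mm wide; open, the fingers measure 130 mm over their backs; the gripper's body (78 mm by 193 mm) begins 47 mm behind the grasp point.
Start: joints at [85.606, 20.546, 0.682, 0, -70.136, -16.507], TCP at [0.241, 0.631, 0.227] pointing down, gripper open.
Joint ranges: [-176.03, 176.03], [-82.01, 121.73], [-58.28, 71.71], [-173.87, 95.51], [-174.79, -0.11], [-173.66, 173.66]. Speed limits (degrees/s): [136.94, 136.94, 172.46, 180, 180, 180].

INTERFACE

Orientations are given as [roll, pitch, yaw] about the fixed x, y, z axes, in that order (R = Rz(yaw) Ry(pitch) Rx(roll)).
In Python, from plant import ctrl gives the robot as it stands.
- The arm moves only by the tool carry_out, never from a script. Its argument "deltas" is a list that holds one entry, the list of rows, each a list of 5 numbers: the shift along the tool's x, y, z scaled (see below), then the turn about the tool's z scaled (see below), then the opening, from -1 (shut) to 1 (fully open). A call has 1 to 5 rows; each row is the pose to reach, as a shift and turn from the pose commanded when the call began, along the tool's axes at that moment, turning the shorter way round; what a row does not reach only later rows make up. The controller multiplies each number of a shift by 20 cm and each number of a turn by 2 pi rad. A row lasts 1/10 s, in which the tool goes at most 50 mm and 8.59 degrees, less where a joint would pass 70% of its speed; a pose out of reach is approached as far as the arm can. A call with a number of a shift or a turn outside -1 to 1 is refused whole. A call with a gripper value outside its range is refused whole. The fingers move at their own pace and stop on an object; the grip force is fixed at half the most. Time passes only in rows, so rows that repeat a pose let the fingers close. It gives the time, the measured TCP pose, the force, the opening and the grip force at its end, in the units of the state.
- ctrl.get_obs(): the state, without advancing time (a new reading comes with each control period).
- ctrl.snapshot(name): name is "side" or "top" or "wrist"; returns a dict with "color" (384x512x3 uint8, red, green, blue), "camera_matrix" (3x3 intrinsics, pixels), "R" (3x3) and "t" (3): a world point X has camera coordinates R X + t. Camera axes: x right, y down, z forward; pixel columns grow to the right and rows downward; lengths in m; the calibration is good to about 2 mm. The wrist camera is an equidistant fisheye: a pixel r from the principal point sees the ray r / f radians off the axis. A picture is of the moment at which its call begins. There is no depth.
- ctrl.close_job(): hands the job in; it is judged then, once.
Trained networks look in a picture, given as the dict that the camera call returned (one of the last four; its "shot" number tells which), for a name from the list of things; names that differ only in an ending like _2 or _b are one class to them, and where a whole thing is asked for, a point or a joint stands for the part that bears it (a point fixed in the world has none). Each returns a list of dicts, best first, with "p" (0 to 1); they miss things now and then, are a little off and sometimes report something else, mostly with a low value. They report only what shows in the picture. A call takes as long as a camera call.
- ctrl.search_frame(picture, name): "centre" ([column, row] in pixels, amid what is visible of it).
- ctrl.silhouettes(picture, name): "mask" (384x512 bool, what is visible of it) and "centre" ([column, row] in pixels, amid what is visible of it).
- ctrl.spot_point(picture, name): "centre" ([column, row] in pixels: a listed point, or the origin of a listed thing).
The state is a dict: "clock": time; "joint_pos": joint angles; "qvel": joint speeds; "tau": joint torques, N m; "tool_pos": TCP position; "orientation": TCP orientation; "force": force on the tool from outside, world axes, zero at the start; "moment": the same for the moment, N m; "opening": finger opening in m; "gripper_force": force on a finger pad.
Only numpy, scipy, OpenCV 4.12 (cv2) and the standard library are available. Lean on these libraries where they do the work, as an engineer would, in place of code of your own. Each camera call takes 0.05 s, during which the arm holds its last target. There are 200 camera calls.

## Working session

There is one attempt and no reset: what is moved stays moved. The work goes in short steps, Python scripts to look and compute and a tool call to move; the robot and the scene stay as the last step left them, time stands still between calls to the robot, and variables do not carry over. Pictures are saved under pics/ and viewed, at most 10 in all, crops included, and the job is handed in when it is done.

Besides the shell and the picture viewer there is one more tool, called after "Call:" by a JSON object that holds its "fn" and its "kwargs", one argument or row to a line. carry_out: Moves the arm, as the interface text tells. Its arguments: {"type":"object","properties":{"deltas":{"type":"array"}},"required":["deltas"]}

```bash
mkdir -p pics; ls; cat > h.py <<'E'
import numpy as np, cv2
from plant import ctrl
from scipy.spatial.transform import Rotation as Ro
def ray(s,px):
    K=s["camera_matrix"];R=np.array(s["R"]);t=np.array(s["t"])
    d=R.T@np.array([(px[0]-K[0][2])/K[0][0],(px[1]-K[1][2])/K[1][1],1]);return -R.T@t,d
def atz(s,px,z):
    o,d=ray(s,px);return o+d*(z-o[2])/d[2]
def proj(s,X):
    K=np.array(s["camera_matrix"]);p=np.array(s["R"])@np.array(X)+np.array(s["t"]);p=K@p;return p[:2]/p[2]
def save(s,n,sc=1.5): cv2.imwrite("pics/"+n+".png",cv2.resize(s["color"][:,:,::-1],None,fx=sc,fy=sc))
E
python3 - <<'E'
from h import *
np.set_printoptions(precision=4,suppress=True)
s=ctrl.snapshot("top");save(s,"top1")
for n,z in [("station",0),("cover",0),("scoop",.05),("scoop_lip",.016),("rest",0),("rest_seat",.05),("rest_lip",.016),("bush1",.045),("offcut",.045),("tape",0),("glue",0),("jar",0),("hammer",0)]:
    for r in ctrl.spot_point(s,n)[:5]: print(n,round(r["p"],2),r["centre"],atz(s,r["centre"],z))
s=ctrl.snapshot("side");save(s,"side1")
print(ctrl.get_obs())
E
```

```text
pics
station 0.68 [215.2, 190.1] [0.5544 0.1105 0.    ]
scoop 0.84 [356.7, 229.5] [ 0.4149 -0.3379  0.05  ]
scoop 0.33 [301.5, 249.9] [ 0.3547 -0.1613  0.05  ]
scoop_lip 0.6 [339.5, 151.3] [ 0.6724 -0.3005  0.016 ]
rest 0.85 [351.1, 226.3] [ 0.426  -0.3326  0.    ]
rest_seat 0.85 [358.7, 224.2] [ 0.4315 -0.3449  0.05  ]
tape 0.76 [302.7, 251.5] [ 0.3475 -0.1713  0.    ]
glue 0.55 [91.4, 227.2] [0.4413 0.5152 0.    ]
hammer 0.94 [419.1, 196.8] [ 0.5183 -0.5613  0.    ]
{'clock': 0.75, 'joint_pos': array([ 85.6044,  20.5441,   0.6824,  -0.0018, -70.1351, -16.5065]), 'qvel': array([-0.0125,  0.0504, -0.0153, -0.02  ,  0.0156, -0.0249]), 'tau': array([ -0.0004, -58.2222,  29.3268,   7.0016,   0.0126,  -0.    ]), 'tool_pos': array([0.2408, 0.6306, 0.2266]), 'orientation': array([-179.9974,    0.0025,  -20.9027]), 'force': array([-0.7348,  0.1123,  1.4474]), 'moment': array([-0.0046, -0.0057, -0.0471]), 'gripper_force': 0.0, 'opening': 0.08751306267806519}
```

View pics/top1.png

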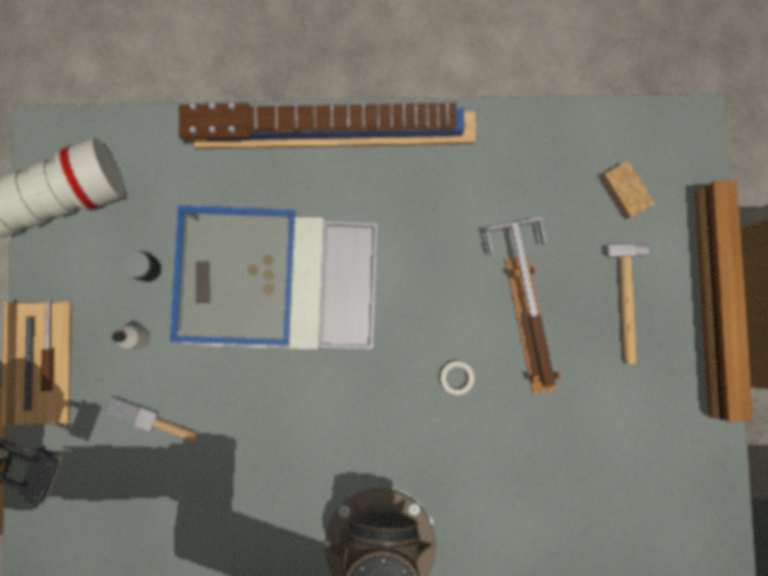

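View pics/side1.png

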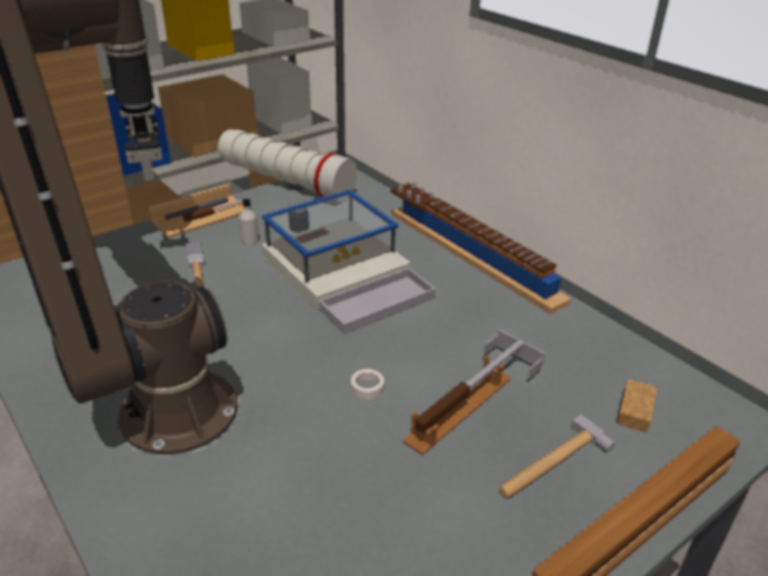

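The top view shows the station (scaled px): cover (235,275), four bushings near (265,270), offcut (203,282) and the tray (350,285). The scoop is at (530,310) with its blade up (+x world), and the side view agrees. The inward axis of the station is roughly world +y. I'll fly over the station for a wrist look.

```bash
cat >> h.py <<'E'
def go(x,y,z,yaw,n=5,pos=None):
    "print the shift/turn in move units for a target TCP pose"
    o=ctrl.get_obs();p=np.array(o["tool_pos"]);R=Ro.from_euler("xyz",o["orientation"],degrees=True)
    d=R.inv().apply(np.array([x,y,z])-p)/0.2
    dy=(yaw-o["orientation"][2]+180)%360-180
    print("go",d.round(4),"turn",round(-dy/360,4),"mm",round(np.linalg.norm(d)*200),"deg",round(dy,2),"at",p.round(4),o["orientation"].round(2),"t",round(o["clock"],2))
E
python3 -c "
from h import *
go(.40,.47,.29,-64)"
```

```text
go [ 1.0299  0.466  -0.3171] turn 0.1197 mm 235 deg -43.1 at [0.2408 0.6306 0.2266] [-180.     0.   -20.9] t 0.75
```

Call:
{"fn": "carry_out", "kwargs": {
  "deltas": [
    [[0.2,0.1,-0.08,0.023,1],[0.4,0.19,-0.16,0.046,1],[0.6,0.28,-0.24,0.07,1],[0.8,0.37,-0.3,0.093,1],[1.0,0.46,-0.32,0.118,1]]
  ]
}}

```text
clock: 1.25
tool_pos: [0.3962, 0.4724, 0.2925]
orientation: [-179.9, 0.1, -63.3]
force: [0.9, 1.2, 0.5]
opening: 0.0877
gripper_force: 0.0
```

```bash
python3 -c "
from h import *
go(.50,.29,.33,-92)"
```

```text
go [ 1.0478 -0.0544 -0.1887] turn 0.0797 mm 213 deg -28.71 at [0.3962 0.4724 0.2925] [-1.7986e+02  8.0000e-02 -6.3290e+01] t 1.25
```

Call:
{"fn": "carry_out", "kwargs": {
  "deltas": [
    [[0.22,-0.01,-0.05,0.02,1],[0.44,-0.02,-0.1,0.04,1],[0.66,-0.04,-0.15,0.06,1],[0.88,-0.05,-0.18,0.08,1],[1.0,-0.05,-0.19,0.08,1]]
  ]
}}

```text
clock: 1.75
tool_pos: [0.496, 0.2971, 0.3298]
orientation: [-179.9, 0.1, -92.1]
force: [0.2, -0.5, 0.3]
opening: 0.0875
gripper_force: 0.0
```

```bash
python3 - <<'E'
from h import *
s=ctrl.snapshot("wrist");save(s,"w1");print(s["camera_matrix"])
for n in ["station","bush1","offcut","cover"]:
    print(n,[(round(r["p"],2),r["centre"]) for r in ctrl.spot_point(s,n)])
go(.50,.15,.33,-130)
E
```

```text
[[297.31863964   0.         249.21018445]
 [  0.         297.31863964 189.98354491]
 [  0.           0.           1.        ]]
station [(0.94, [205.7, 42.6])]
bush1 []
offcut []
cover []
go [ 0.7477 -0.0509 -0.0076] turn 0.1061 mm 150 deg -38.21 at [0.4945 0.2998 0.3285] [ 1.7999e+02  1.0000e-02 -9.1790e+01] t 2.0
```

View pics/w1.png

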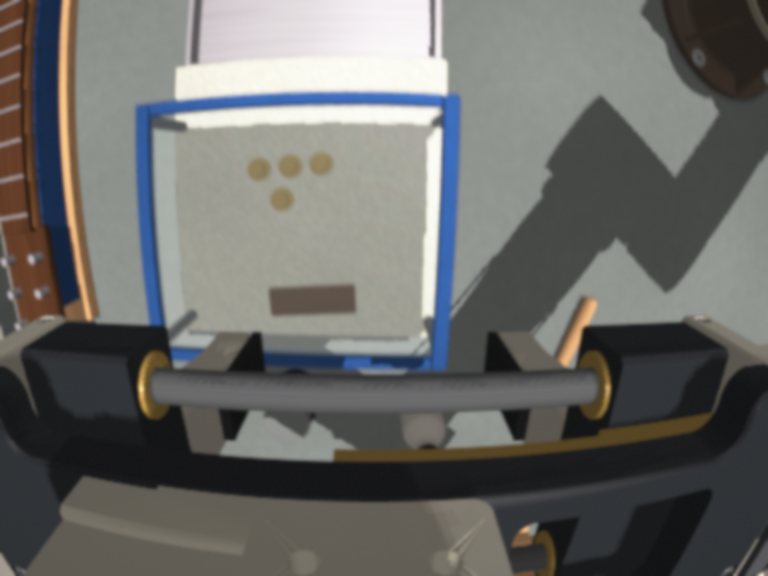

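The wrist view (1.5x px) shows bushings at (259,169), (290,166), (321,163) and (282,199), offcut at (313,300), and the deck front edge from (176,68) to (447,60).

```bash
cat >> h.py <<'E'
def wray(s,px):
    K=s["camera_matrix"];R=np.array(s["R"]);t=np.array(s["t"])
    u=np.array([px[0]-K[0][2],px[1]-K[1][2]]);r=np.linalg.norm(u);th=r/K[0][0]
    d=np.r_[u/max(r,1e-9)*np.sin(th),np.cos(th)];return -R.T@t,R.T@d
def watz(s,px,z):
    o,d=wray(s,px);return o+d*(z-o[2])/d[2]
E
python3 - <<'E'
from h import *
np.set_printoptions(precision=4,suppress=True)
s=ctrl.snapshot("wrist")
W=lambda p,z:watz(s,np.array(p)/1.5,z)[:2]
A=W((176,68),.045);B=W((447,60),.045)
print("front corners",A,B,np.linalg.norm(A-B))
print("cover front top corners",W((137,106),.135),W((459,96),.135),"net origin",W(np.array([205.7,42.6])*1.5,0))
u=(A-B)/np.linalg.norm(A-B);yaw=np.degrees(np.arctan2(u[1],u[0]));v=np.array([-u[1],u[0]]);O=(A+B)/2
print("yaw",yaw,"O",O)
for n,p,z in [("b",(259,169),.061),("b",(290,166),.061),("b",(321,163),.061),("b",(282,199),.061),("off",(271,289),.054),("off",(355,286),.054),("cf",(137,106),.135),("cf",(459,96),.135),("tray",(191,0),.03),("tray",(440,0),.03)]:
    w=W(p,z);print(n,w,"station",np.r_[u@(w-O),v@(w-O)]*1000)
print(s["R"],s["t"])
E
```

```text
front corners [0.6935 0.1104] [0.4164 0.1238] 0.27743948121736095
cover front top corners [0.6909 0.1614] [0.4233 0.1745] net origin [0.5584 0.1135]
yaw -2.7776123311443146 O [0.555  0.1171]
b [0.602  0.2271] station [ 41.6142 112.1238]
b [0.5712 0.2263] station [ 10.9639 109.8659]
b [0.5413 0.2252] station [-18.8711 107.2802]
b [0.5808 0.2577] station [ 19.0018 141.6594]
off [0.6007 0.3492] station [ 34.4661 234.0791]
off [0.5142 0.3487] station [-51.9791 229.3501]
cf [0.6909 0.1614] station [133.6457  50.8996]
cf [0.4233 0.1745] station [-134.2929   50.9857]
tray [0.6836 0.0282] station [132.7625 -82.5423]
tray [0.4179 0.0526] station [-133.7663  -71.0089]
[[-0.9995  0.0309  0.0002]
 [ 0.0298  0.9627  0.2688]
 [ 0.0081  0.2687 -0.9632]] [ 0.4842 -0.3645  0.4026]
```

Call:
{"fn": "carry_out", "kwargs": {
  "deltas": [
    [[0.2,-0.01,0,0.022,1],[0.45,-0.02,0,0.044,1],[0.65,-0.03,0,0.066,1],[0.85,-0.04,0,0.088,1],[1.0,-0.04,0,0.106,1]]
  ]
}}

```text
clock: 2.55
tool_pos: [0.496, 0.0986, 0.3286]
orientation: [-180.0, 0.0, -130.2]
force: [0.4, 0.2, 1.3]
opening: 0.0878
gripper_force: 0.0
```

```bash
python3 -c "
from h import *
go(.46,-.08,.30,-172)"
```

```text
go [ 0.7986 -0.4386  0.143 ] turn 0.1162 mm 184 deg -41.83 at [0.496  0.0986 0.3286] [-179.99    0.   -130.17] t 2.55
```

Call:
{"fn": "carry_out", "kwargs": {
  "deltas": [
    [[0.18,-0.09,0.03,0.023,1],[0.36,-0.19,0.06,0.046,1],[0.54,-0.28,0.09,0.069,1],[0.72,-0.38,0.12,0.092,1],[0.8,-0.44,0.14,0.116,1]]
  ]
}}

```text
clock: 3.05
tool_pos: [0.4602, -0.0809, 0.3004]
orientation: [180.0, -0.0, -172.0]
force: [0.4, -0.0, 0.3]
opening: 0.0876
gripper_force: 0.0
```

```bash
python3 -c "
from h import *
go(.46,-.25,.30,-172)"
```

```text
go [ 0.1193 -0.8369  0.0018] turn 0.0001 mm 169 deg -0.04 at [ 0.4602 -0.0809  0.3004] [ 1.8000e+02 -1.0000e-02 -1.7196e+02] t 3.05
```

Call:
{"fn": "carry_out", "kwargs": {
  "deltas": [
    [[0.03,-0.22,0,0,1],[0.06,-0.45,0,0,1],[0.1,-0.65,0,0,1],[0.12,-0.84,0,0,1],[0.12,-0.84,0,0,1]]
  ]
}}

```text
clock: 3.55
tool_pos: [0.4621, -0.2519, 0.2997]
orientation: [-180.0, -0.1, -171.8]
force: [-0.4, 1.3, -1.0]
opening: 0.0875
gripper_force: 0.0
```

```bash
python3 - <<'E'
from h import *
np.set_printoptions(precision=4,suppress=True)
s=ctrl.snapshot("wrist");save(s,"w2")
for n,z in [("scoop",.05),("rest_seat",.05),("scoop_lip",.016),("rest_lip",.016),("rest",0)]:
    print(n,[(round(r["p"],2),r["centre"],watz(s,r["centre"],z)) for r in ctrl.spot_point(s,n)])
np.save("w2.npy",dict(R=s["R"],t=s["t"],camera_matrix=s["camera_matrix"]),allow_pickle=True)
E
```

```text
scoop [(0.62, [184.2, 127.7], array([ 0.4261, -0.3475,  0.05  ]))]
rest_seat [(0.68, [186.4, 122.8], array([ 0.4189, -0.3452,  0.05  ]))]
scoop_lip [(0.89, [201.0, 276.7], array([ 0.6784, -0.3051,  0.016 ]))]
rest_lip []
rest [(0.88, [193.1, 125.1], array([ 0.4248, -0.3445,  0.    ]))]
```

View pics/w2.png

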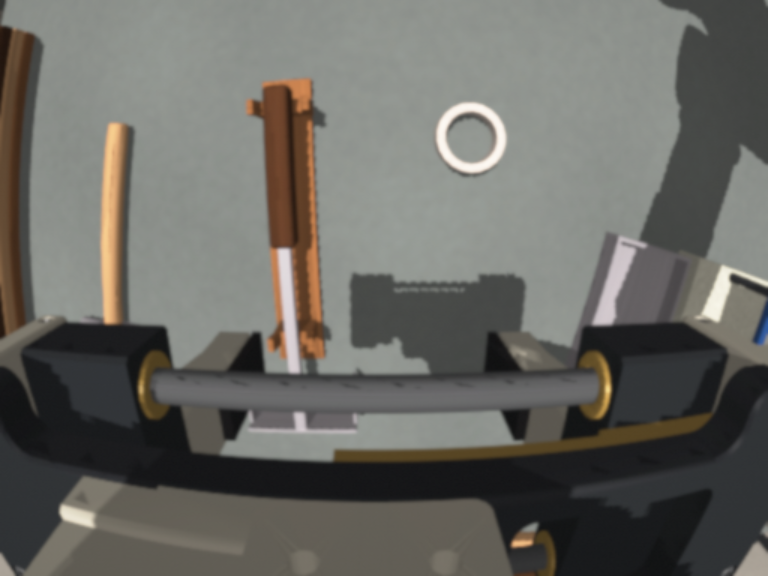

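The wrist view (1.5x px) shows the handle from (277,86) to (284,247), the bar to (300,430) and the blade (250–357,430).

```bash
python3 - <<'E'
from h import *
np.set_printoptions(precision=4,suppress=True)
s=np.load("w2.npy",allow_pickle=True).item()
W=lambda p,z:watz(s,np.array(p)/1.5,z)[:2]
a=W((277,86),.062);b=W((284,247),.062);c=W((285,252),.056);d=W((299,425),.056)
for p,q in [(a,b),(c,d),(a,d)]:
    e=q-p;print(p,q,np.linalg.norm(e),np.degrees(np.arctan2(e[1],e[0])))
L=W((250,430),.056);R=W((357,430),.056);print("blade top",L,R,(L+R)/2)
o=.333*a+.667*b;print("origin",o)
E
```

```text
[ 0.3301 -0.3571] [ 0.4745 -0.3324] 0.1465257674953083 9.670056680837487
[ 0.4804 -0.3321] [ 0.6656 -0.303 ] 0.18749885690174742 8.93412949359555
[ 0.3301 -0.3571] [ 0.6656 -0.303 ] 0.3398591301453084 9.155196434447117
blade top [ 0.6833 -0.357 ] [ 0.6615 -0.2407] [ 0.6724 -0.2988]
origin [ 0.4264 -0.3406]
```

```bash
python3 -c "
from h import *
go(.4625,-.3353,.13,-170.7)
go(.4625,-.3353,.031,-170.7)"
```

```text
go [ 0.0628 -0.4311  0.8535] turn -0.0023 mm 192 deg 0.84 at [ 0.4622 -0.2482  0.3007] [ 1.8000e+02  2.0000e-02 -1.7154e+02] t 3.85
go [ 0.063  -0.4311  1.3485] turn -0.0023 mm 283 deg 0.84 at [ 0.4622 -0.2482  0.3007] [ 1.8000e+02  2.0000e-02 -1.7154e+02] t 3.85
```

Call:
{"fn": "carry_out", "kwargs": {
  "deltas": [
    [[0.02,-0.12,0.2,-0.002,1],[0.04,-0.25,0.4,-0.002,1],[0.06,-0.35,0.6,-0.002,1],[0.06,-0.43,0.8,-0.002,1],[0.06,-0.43,0.85,-0.002,1]]
  ]
}}

```text
clock: 4.35
tool_pos: [0.4605, -0.3355, 0.1261]
orientation: [179.8, -0.3, -171.0]
force: [-1.6, 0.4, -0.4]
opening: 0.0876
gripper_force: 0.0
```

```bash
python3 -c "
from h import *
s=ctrl.snapshot('wrist');save(s,'w3')
go(.4625,-.3353,.031,-170.7)"
```

```text
go [-0.0109 -0.0042  0.4785] turn -0.0007 mm 96 deg 0.24 at [ 0.4607 -0.335   0.1267] [ 179.81   -0.3  -170.94] t 4.4
```

View pics/w3.png

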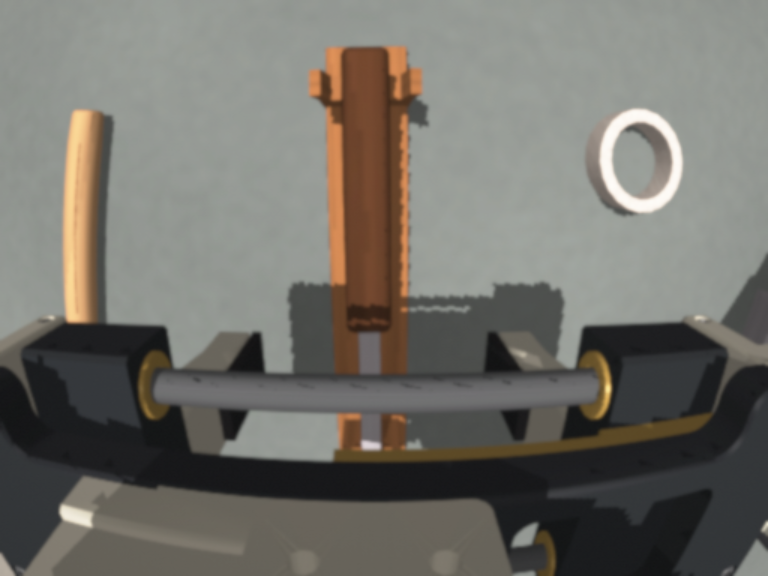

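The handle is centred between the fingers (366–369 vs 374) and parallel to the tool. Descending and closing.

Call:
{"fn": "carry_out", "kwargs": {
  "deltas": [
    [[-0.005,0,0.16,0,1],[-0.01,0,0.3,0,1],[-0.01,0,0.42,0,1],[-0.01,0,0.475,0,1],[-0.01,0,0.475,0,1]]
  ]
}}

```text
clock: 4.9
tool_pos: [0.4648, -0.3351, 0.0357]
orientation: [180.0, -0.0, -170.9]
force: [0.4, -0.3, 0.0]
opening: 0.0879
gripper_force: 0.0
```

Call:
{"fn": "carry_out", "kwargs": {
  "deltas": [
    [[0,0,0,0,-1],[0,0,0,0,-1],[0,0,0,0,-1],[0,0,0,0,-1],[0,0,0,0,-1]]
  ]
}}

```text
clock: 5.4
tool_pos: [0.4646, -0.336, 0.036]
orientation: [-180.0, 0.0, -170.9]
force: [0.6, -0.2, 0.2]
opening: 0.0534
gripper_force: 0.0
```

Call:
{"fn": "carry_out", "kwargs": {
  "deltas": [
    [[0,0,0,0,-1],[0,0,0,0,-1],[0,0,0,0,-1]]
  ]
}}

```text
clock: 5.7
tool_pos: [0.4644, -0.3359, 0.0355]
orientation: [180.0, -0.0, -170.9]
force: [-0.0, -0.6, -0.2]
opening: 0.0289
gripper_force: 0.0
```

Call:
{"fn": "carry_out", "kwargs": {
  "deltas": [
    [[0,0,0,0,-1],[0,0,0,0,-1],[0,0,0,0,-1],[0,0,0,0,-1]]
  ]
}}

```text
clock: 6.1
tool_pos: [0.4644, -0.336, 0.0355]
orientation: [-180.0, -0.0, -170.9]
force: [-0.2, -0.8, -0.0]
opening: 0.0238
gripper_force: 30.0
```

Call:
{"fn": "carry_out", "kwargs": {
  "deltas": [
    [[0,0,-0.04,0,-1],[0,0,-0.1,0,-1],[0,0,-0.2,0,-1],[0,0,-0.32,0,-1],[0,0,-0.4,0,-1]]
  ]
}}

```text
clock: 6.6
tool_pos: [0.465, -0.3361, 0.1181]
orientation: [-179.9, 0.1, -170.9]
force: [0.6, 0.1, -2.7]
opening: 0.0241
gripper_force: 30.0
```

```bash
python3 - <<'E'
from h import *
s=ctrl.snapshot("side");save(s,"side2")
t=ctrl.snapshot("top")
for n in ["scoop","scoop_lip"]:
  print(n,[(round(r["p"],2),r["centre"]) for r in ctrl.spot_point(s,n)],[(round(r["p"],2),r["centre"]) for r in ctrl.spot_point(t,n)])
o=ctrl.get_obs();p=o["tool_pos"];c=np.cos(np.radians(9.1));q=np.sin(np.radians(9.1));
for f,dz in((0,.0145),(.215,-.0195)):
  X=p+np.array([f*c,f*q,dz]) if f else p+np.array([-.035*c,-.035*q,dz])
  print("expect",proj(s,X),proj(t,X),X)
print(o["force"],o["moment"],o["opening"],o["gripper_force"])
E
```

```text
scoop [(0.65, [300.7, 243.8])] [(0.55, [366.3, 226.7])]
scoop_lip [(0.95, [349.8, 216.7])] [(0.74, [345.1, 149.0])]
expect [301.71687831 245.2515237 ] [364.28469863 224.4186909 ] [ 0.42915076 -0.34105809  0.12919836]
expect [348.75489294 216.87310602] [345.22667489 145.26905649] [ 0.67600421 -0.30151857  0.09519836]
[-0.64082568  0.39073044 -2.4773167 ] [ 0.05944619 -0.08323189 -0.02039128] 0.02401072724592116 29.999272227287292
```

View pics/side2.png

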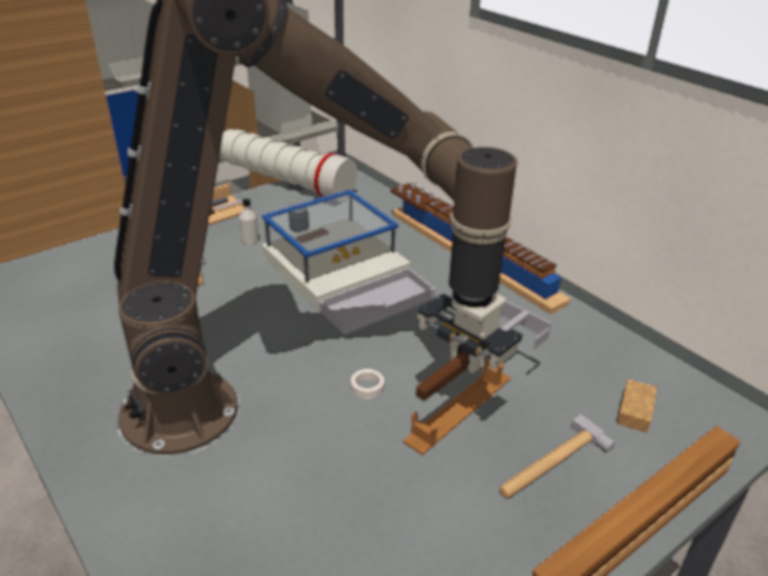

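Scoop is held level and clear of the rest; the lip matches the prediction. Swinging to face the station.

```bash
cat >> h.py <<'E'
def tcp(Y,z=.067,X=.0115):
    u=np.array([.9988,-.0488]);v=np.array([.0488,.9988]);w=np.array([.556,.116])+X*u+(Y-.215)*v
    return w[0],w[1],z+.0195,-92.8
E
python3 -c "
from h import *
go(.505,-.26,.15,-131)"
```

```text
go [-0.2631  0.3406 -0.1765] turn -0.111 mm 93 deg 39.95 at [ 0.4637 -0.3355  0.1147] [ 1.7994e+02 -7.0000e-02 -1.7095e+02] t 6.9
```

Call:
{"fn": "carry_out", "kwargs": {
  "deltas": [
    [[-0.05,0.07,-0.1,-0.02,-1],[-0.1,0.14,-0.17,-0.042,-1],[-0.16,0.2,-0.17,-0.065,-1],[-0.21,0.27,-0.17,-0.088,-1],[-0.26,0.34,-0.17,-0.111,-1]]
  ]
}}

```text
clock: 7.4
tool_pos: [0.5047, -0.2598, 0.1484]
orientation: [179.9, -0.1, -130.6]
force: [-0.4, 0.2, -2.8]
opening: 0.0238
gripper_force: 30.0
```

```bash
python3 -c "
from h import *
go(*tcp(-.08,.1))"
```

```text
go [-0.4634  0.0786  0.1442] turn -0.1051 mm 98 deg 37.84 at [ 0.5047 -0.2598  0.1484] [ 1.7990e+02 -5.0000e-02 -1.3064e+02] t 7.4
```

Call:
{"fn": "carry_out", "kwargs": {
  "deltas": [
    [[-0.1,0.02,0,-0.022,-1],[-0.2,0.04,0,-0.044,-1],[-0.3,0.06,0.05,-0.066,-1],[-0.4,0.08,0.1,-0.088,-1],[-0.46,0.08,0.14,-0.105,-1]]
  ]
}}

```text
clock: 7.9
tool_pos: [0.553, -0.1793, 0.1198]
orientation: [179.9, 0.0, -92.8]
force: [-0.8, -0.2, -2.6]
opening: 0.0238
gripper_force: 30.0
```

```bash
python3 - <<'E'
from h import *
s=ctrl.snapshot("top")
cv2.imwrite("pics/top2.png",cv2.resize(s["color"][100:260,100:300,::-1],None,fx=4,fy=3.75))
t=ctrl.snapshot("side")
p=[r["centre"] for r in ctrl.spot_point(s,"scoop_lip")][:1];q=[r["centre"] for r in ctrl.spot_point(t,"scoop_lip")][:1]
print(p,q)
if p and q:
    (a,b),(c,d)=ray(s,p[0]),ray(t,q[0])
    k=np.linalg.lstsq(np.c_[b,-d],c-a,rcond=None)[0];print("lip tri",a+k[0]*b,c+k[1]*d)
x=np.array(tcp(-.08+.215,.1)[:2]);print("lip expect",x)
go(*tcp(-.03,.067))
E
```

```text
[] [[261.2, 180.4]]
lip expect [0.5635822 0.0355348]
go [-2.566e-01 -1.000e-04  1.699e-01] turn -0.0013 mm 62 deg 0.46 at [ 0.5527 -0.1805  0.1205] [ 1.7987e+02 -1.0000e-02 -9.3260e+01] t 8.1
```

View pics/top2.png

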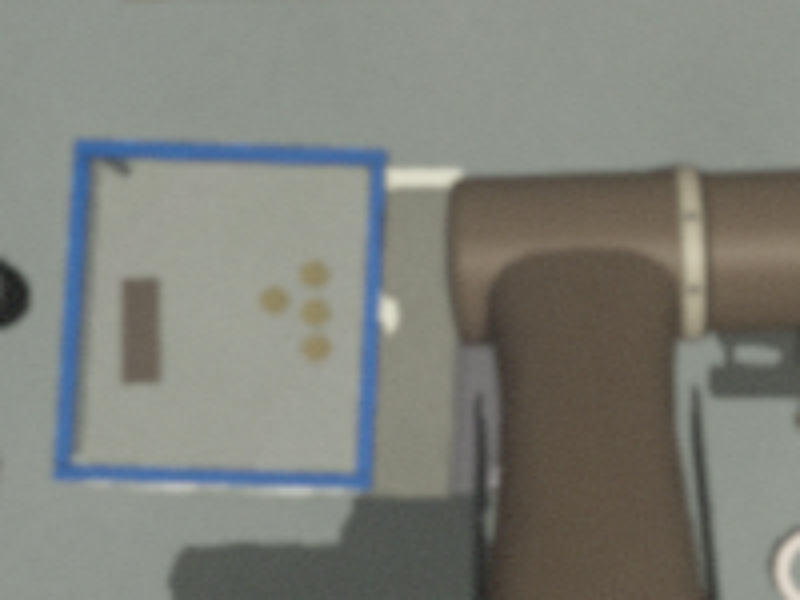

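The top view is blocked by the arm at (580,300), but the bushings at (315,275–348) and (275,300) are unchanged. I'll check the height with the side camera.

Call:
{"fn": "carry_out", "kwargs": {
  "deltas": [
    [[-0.06,0,0.04,-0.001,-1],[-0.12,0,0.08,-0.001,-1],[-0.18,0,0.12,-0.001,-1],[-0.25,0,0.17,-0.001,-1],[-0.25,0,0.17,-0.001,-1]]
  ]
}}

```text
clock: 8.6
tool_pos: [0.5551, -0.1288, 0.0858]
orientation: [179.9, 0.0, -92.8]
force: [-0.7, 1.1, -2.9]
opening: 0.0238
gripper_force: 30.0
```

```bash
python3 - <<'E'
from h import *
t=ctrl.snapshot("side");c=t["color"][110:230,190:350,::-1]
cv2.imwrite("pics/side3.png",cv2.resize(c,None,fx=5,fy=5,interpolation=cv2.INTER_CUBIC))
print(ctrl.spot_point(t,"scoop_lip")[:1])
o=ctrl.get_obs();p=o["tool_pos"];u=np.array([.9988,-.0488,0]);v=np.array([.0488,.9988,0])
Lp=p+.215*v+[0,0,-.0195];f=lambda X:((proj(t,X)-[190,110])*5).round(0)
print("lip exp",proj(t,Lp))
print("blade corners crop px: low L,R top L,R",[f(Lp+s*.06*u+[0,0,h]) for h in(0,.04) for s in(-1,1)])
go(*tcp(.10,.067));go(*tcp(.185,.067))
E
```

```text
[{'centre': [252.2, 180.5], 'p': 0.94}]
lip exp [249.77961278 182.39486104]
blade corners crop px: low L,R top L,R [array([231., 387.]), array([365., 338.]), array([231., 341.]), array([366., 292.])]
go [-0.6533  0.0017  0.0031] turn 0.0002 mm 131 deg -0.06 at [ 0.556  -0.13    0.0872] [ 1.7996e+02 -1.0000e-02 -9.2740e+01] t 8.7
go [-1.0783  0.0013  0.003 ] turn 0.0002 mm 216 deg -0.06 at [ 0.556  -0.13    0.0872] [ 1.7996e+02 -1.0000e-02 -9.2740e+01] t 8.7
```

View pics/side3.png

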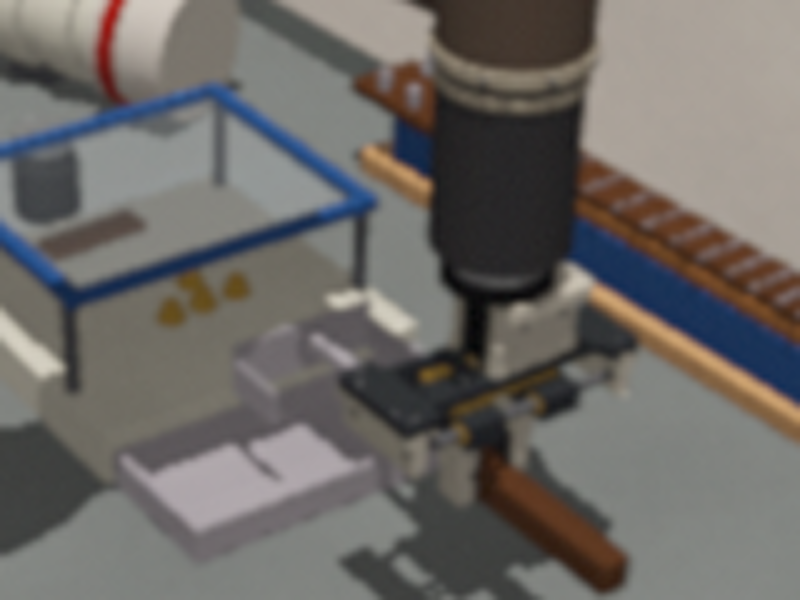

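Blade at crop px (235–370, 300–400) in front of the cover, roughly as predicted. I'll touch the deck in front of the cover to calibrate the height.

```bash
python3 -c "
from h import *
go(*tcp(.037,.067));go(*tcp(.037,.048))"
```

```text
go [-0.3384  0.002   0.0032] turn 0.0002 mm 68 deg -0.06 at [ 0.556  -0.13    0.0872] [ 1.7996e+02 -1.0000e-02 -9.2740e+01] t 8.7
go [-0.3384  0.002   0.0982] turn 0.0002 mm 70 deg -0.06 at [ 0.556  -0.13    0.0872] [ 1.7996e+02 -1.0000e-02 -9.2740e+01] t 8.7
```

Call:
{"fn": "carry_out", "kwargs": {
  "deltas": [
    [[-0.12,0,0,0,-1],[-0.24,0,0,0,-1],[-0.335,0,0.03,0,-1],[-0.335,0,0.06,0,-1],[-0.335,0,0.07,0,-1]]
  ]
}}

```text
clock: 9.2
tool_pos: [0.5592, -0.0636, 0.0732]
orientation: [180.0, -0.0, -92.8]
force: [-1.3, -0.4, -3.0]
opening: 0.0239
gripper_force: 30.0
```

Call:
{"fn": "carry_out", "kwargs": {
  "deltas": [
    [[0,0,0.01,0,-1],[0,0,0.01,0,-1],[0,0,0.01,0,-1]]
  ]
}}

```text
clock: 9.5
tool_pos: [0.5594, -0.0644, 0.0717]
orientation: [-180.0, -0.0, -92.9]
force: [0.8, -0.5, -3.1]
opening: 0.0235
gripper_force: 30.0
```

Call:
{"fn": "carry_out", "kwargs": {
  "deltas": [
    [[0,0,0.01,0,-1],[0,0,0.01,0,-1],[0,0,0.01,0,-1]]
  ]
}}

```text
clock: 9.8
tool_pos: [0.5593, -0.0639, 0.0696]
orientation: [-180.0, 0.0, -92.8]
force: [0.4, -0.1, -2.3]
opening: 0.0243
gripper_force: 30.0
```

Call:
{"fn": "carry_out", "kwargs": {
  "deltas": [
    [[0,0,0.01,0,-1],[0,0,0.01,0,-1],[0,0,0.01,0,-1]]
  ]
}}

```text
clock: 10.1
tool_pos: [0.5593, -0.0638, 0.0675]
orientation: [180.0, -0.0, -92.8]
force: [-0.2, -0.1, -3.4]
opening: 0.0239
gripper_force: 30.0
```

Call:
{"fn": "carry_out", "kwargs": {
  "deltas": [
    [[0,0,0.008,0,-1],[0,0,0.008,0,-1],[0,0,0.008,0,-1]]
  ]
}}

```text
clock: 10.4
tool_pos: [0.5593, -0.0637, 0.0659]
orientation: [180.0, -0.0, -92.8]
force: [0.2, -0.0, -2.9]
opening: 0.0239
gripper_force: 30.0
```

Call:
{"fn": "carry_out", "kwargs": {
  "deltas": [
    [[0,0,0.008,0,-1],[0,0,0.008,0,-1],[0,0,0.008,0,-1]]
  ]
}}

```text
clock: 10.7
tool_pos: [0.5594, -0.0637, 0.0644]
orientation: [-180.0, 0.0, -92.8]
force: [0.4, 0.0, -2.1]
opening: 0.024
gripper_force: 30.0
```

Call:
{"fn": "carry_out", "kwargs": {
  "deltas": [
    [[0,0,0.006,0,-1],[0,0,0.006,0,-1],[0,0,0.006,0,-1]]
  ]
}}

```text
clock: 11.0
tool_pos: [0.5595, -0.0638, 0.0634]
orientation: [-180.0, -0.0, -92.8]
force: [0.0, -1.4, -0.3]
opening: 0.0234
gripper_force: 30.0
```

Contact came at TCP z ≈ 0.064, as predicted. Raise to z = 0.087 and enter.

```bash
python3 -c "
from h import *
go(*tcp(.110,.068));go(*tcp(.185,.068))"
```

```text
go [-0.3722  0.004  -0.1207] turn -0.0 mm 78 deg 0.01 at [ 0.5595 -0.0638  0.0634] [-179.98   -0.    -92.81] t 11.0
go [-0.7472  0.0041 -0.1207] turn -0.0 mm 151 deg 0.01 at [ 0.5595 -0.0638  0.0634] [-179.98   -0.    -92.81] t 11.0
```

Call:
{"fn": "carry_out", "kwargs": {
  "deltas": [
    [[0,0,-0.06,0,-1],[0,0,-0.12,0,-1],[-0.1,0,-0.12,0,-1],[-0.22,0,-0.12,0,-1],[-0.35,0,-0.12,0,-1]]
  ]
}}

```text
clock: 11.5
tool_pos: [0.5631, 0.0067, 0.0885]
orientation: [-179.9, 0.0, -92.9]
force: [0.4, 0.4, -2.5]
opening: 0.0235
gripper_force: 30.0
```

```bash
python3 -c "
from h import *
go(*tcp(.185,.068));print(ctrl.get_obs()['force'])"
```

```text
go [-0.3939  0.005   0.0052] turn -0.0002 mm 79 deg 0.06 at [0.5631 0.0067 0.0885] [-1.7993e+02  3.0000e-02 -9.2860e+01] t 11.5
[ 0.39833331  0.39953791 -2.5287247 ]
```

Call:
{"fn": "carry_out", "kwargs": {
  "deltas": [
    [[-0.1,0,0,0,-1],[-0.2,0,0,0,-1],[-0.3,0.003,0,0,-1],[-0.39,0.005,0,0,-1],[-0.39,0.005,0,0,-1]]
  ]
}}

```text
clock: 12.0
tool_pos: [0.5663, 0.0863, 0.0881]
orientation: [-179.9, 0.0, -92.7]
force: [0.3, -0.1, -2.8]
opening: 0.0238
gripper_force: 30.0
```

```bash
python3 -c "
from h import *
s=ctrl.snapshot('side');cv2.imwrite('pics/side4.png',cv2.resize(s['color'][100:220,150:310,::-1],None,fx=5,fy=5,interpolation=cv2.INTER_CUBIC))
go(*tcp(.185,.0458))"
```

```text
go [-0.0009 -0.0008  0.1126] turn 0.0002 mm 23 deg -0.09 at [0.5658 0.0853 0.0878] [-1.7996e+02  2.0000e-02 -9.2710e+01] t 12.05
```

View pics/side4.png

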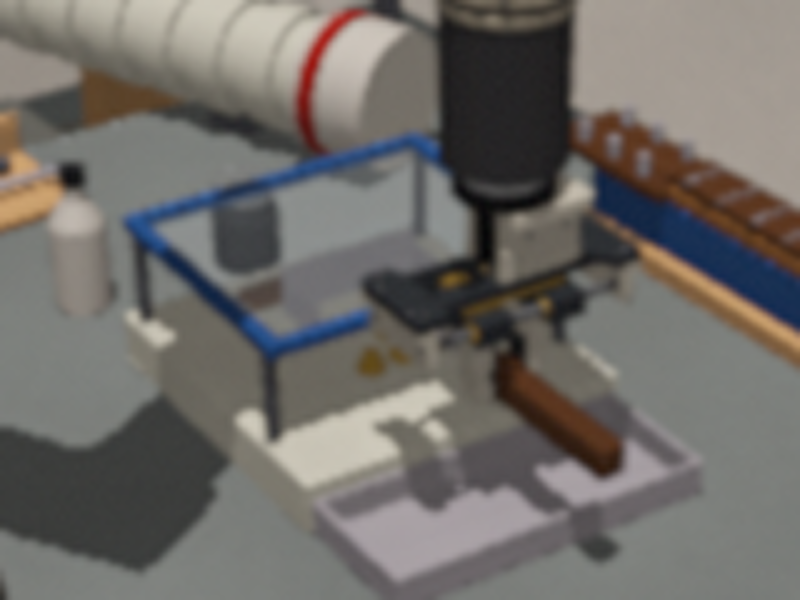

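Blade (280–440, 250–300) is behind the bushings, short of the offcut. Lowering.

Call:
{"fn": "carry_out", "kwargs": {
  "deltas": [
    [[0,0,0.04,0,-1],[0,0,0.08,0,-1],[0,0,0.105,0,-1],[0,0,0.115,0,-1],[0,0,0.115,0,-1]]
  ]
}}

```text
clock: 12.55
tool_pos: [0.5654, 0.0835, 0.0638]
orientation: [180.0, -0.0, -92.8]
force: [-0.3, -0.5, -1.8]
opening: 0.0238
gripper_force: 30.0
```

Call:
{"fn": "carry_out", "kwargs": {
  "deltas": [
    [[0.04,0,0,0,-1],[0.1,0,0,0,-1],[0.17,0,0,0,-1],[0.24,0,0,0,-1],[0.31,0,0,0,-1]]
  ]
}}

```text
clock: 13.05
tool_pos: [0.5625, 0.0207, 0.0643]
orientation: [-180.0, 0.0, -92.8]
force: [-0.5, 0.1, -3.2]
opening: 0.024
gripper_force: 30.0
```

```bash
python3 -c "
from h import *
go(*tcp(.04,.0455));go(*tcp(-.03,.0455))"
```

```text
go [ 0.4007 -0.0023 -0.0037] turn -0.0001 mm 80 deg 0.04 at [0.5625 0.0207 0.0643] [-1.7999e+02  1.0000e-02 -9.2840e+01] t 13.05
go [ 0.7507 -0.0026 -0.0037] turn -0.0001 mm 150 deg 0.04 at [0.5625 0.0207 0.0643] [-1.7999e+02  1.0000e-02 -9.2840e+01] t 13.05
```

Call:
{"fn": "carry_out", "kwargs": {
  "deltas": [
    [[0.08,0,-0.002,0,-1],[0.16,0,-0.002,0,-1],[0.24,0,-0.002,0,-1],[0.32,0,-0.002,0,-1],[0.39,0,-0.002,0,-1]]
  ]
}}

```text
clock: 13.55
tool_pos: [0.5586, -0.0572, 0.0645]
orientation: [180.0, -0.0, -92.8]
force: [0.4, 0.9, -3.4]
opening: 0.0237
gripper_force: 30.0
```

Call:
{"fn": "carry_out", "kwargs": {
  "deltas": [
    [[0.05,0,0,0,-1],[0.11,0,0,0,-1],[0.17,0,0,0,-1],[0.23,0,0,0,-1],[0.29,0,0,0,-1]]
  ]
}}

```text
clock: 14.05
tool_pos: [0.5558, -0.1146, 0.0646]
orientation: [180.0, -0.0, -92.8]
force: [0.8, 0.9, -3.4]
opening: 0.0238
gripper_force: 30.0
```

```bash
python3 -c "
from h import *
go(*tcp(-.03,.0455))"
```

```text
go [ 0.0732 -0.0022 -0.0022] turn 0.0 mm 15 deg -0.0 at [ 0.5558 -0.1146  0.0646] [ 1.7999e+02 -1.0000e-02 -9.2800e+01] t 14.05
```

Call:
{"fn": "carry_out", "kwargs": {
  "deltas": [
    [[0.04,0,0,0,-1],[0.08,0,0,0,-1],[0.09,0,0,0,-1],[0.12,0,-0.12,0,-1],[0.3,0,-0.3,0,-1]]
  ]
}}

```text
clock: 14.55
tool_pos: [0.5519, -0.1713, 0.1227]
orientation: [179.8, 0.0, -92.7]
force: [1.5, -0.3, -3.3]
opening: 0.024
gripper_force: 30.0
```

```bash
python3 - <<'E'
from h import *
s=ctrl.snapshot("side");t=ctrl.snapshot("top")
for c in (s,t): print([(round(r["p"],2),r["centre"]) for r in ctrl.search_frame(c,"bush1")])
a=cv2.resize(s["color"][110:230,190:350,::-1],(800,600),interpolation=cv2.INTER_CUBIC)
cv2.imwrite("pics/side5.png",a)
go(.505,-.26,.15,-131)
E
```

```text
[]
[]
go [ 0.4453  0.2192 -0.1275] turn 0.1059 mm 102 deg -38.11 at [ 0.5533 -0.1733  0.1246] [-1.7989e+02  3.0000e-02 -9.2890e+01] t 14.75
```

View pics/side5.png

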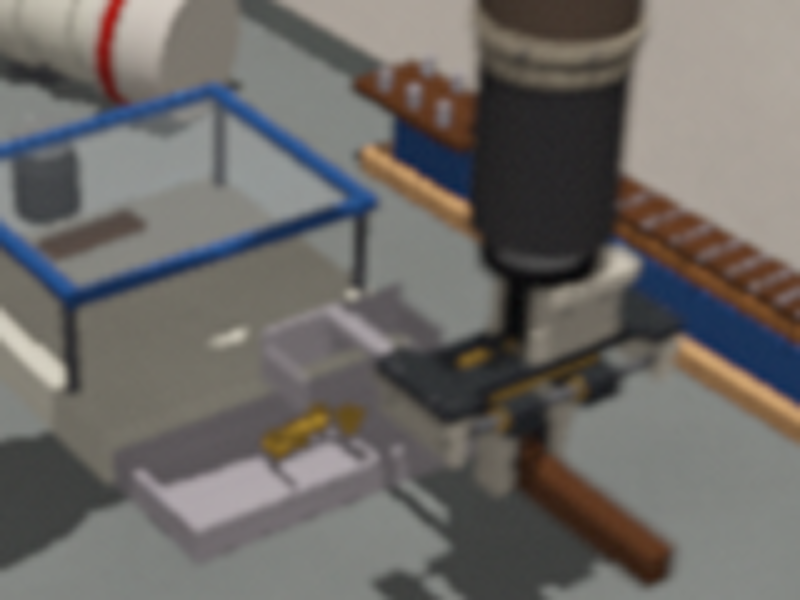

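The deck is clear and the bushings are in the tray (265–360, 400–450); the offcut is untouched. Taking the scoop back.

Call:
{"fn": "carry_out", "kwargs": {
  "deltas": [
    [[0.08,0.04,-0.06,0.02,-1],[0.17,0.08,-0.12,0.042,-1],[0.26,0.13,-0.13,0.064,-1],[0.35,0.17,-0.13,0.086,-1],[0.445,0.22,-0.13,0.106,-1]]
  ]
}}

```text
clock: 15.25
tool_pos: [0.5039, -0.2592, 0.1487]
orientation: [179.9, -0.0, -131.2]
force: [0.2, -0.4, -2.4]
opening: 0.0237
gripper_force: 30.0
```

```bash
python3 -c "
from h import *
go(.4644,-.336,.118,-170.9)"
```

```text
go [ 0.4188 -0.1049  0.1536] turn 0.1102 mm 92 deg -39.66 at [ 0.5039 -0.2592  0.1487] [ 1.7990e+02 -3.0000e-02 -1.3124e+02] t 15.25
```

Call:
{"fn": "carry_out", "kwargs": {
  "deltas": [
    [[0.08,-0.02,0,0.022,-1],[0.17,-0.04,0,0.044,-1],[0.25,-0.06,0,0.066,-1],[0.34,-0.08,0.05,0.09,-1],[0.419,-0.105,0.13,0.11,-1]]
  ]
}}

```text
clock: 15.75
tool_pos: [0.4653, -0.3365, 0.1232]
orientation: [180.0, 0.0, -170.9]
force: [0.6, -0.4, -3.8]
opening: 0.0235
gripper_force: 30.0
```

Call:
{"fn": "carry_out", "kwargs": {
  "deltas": [
    [[0,0,0,0,-1]]
  ]
}}

```text
clock: 15.85
tool_pos: [0.4629, -0.3362, 0.1204]
orientation: [179.8, -0.3, -170.9]
force: [-0.5, 0.6, -2.8]
opening: 0.0239
gripper_force: 30.0
```

```bash
python3 - <<'E'
from h import *
o=ctrl.get_obs()
s=ctrl.snapshot("side");t=ctrl.snapshot("top")
for c in (s,t): print([(r["p"],r["centre"]) for r in ctrl.spot_point(c,"scoop_lip")[:1]],[(r["p"],r["centre"]) for r in ctrl.spot_point(c,"scoop")[:1]],[(r["p"],r["centre"]) for r in ctrl.search_frame(c,"bush1")])
p=o["tool_pos"];c=np.cos(np.radians(9.1));q=np.sin(np.radians(9.1))
X=p+np.array([.215*c,.215*q,-.0195]);print("expect lip",proj(s,X),proj(t,X))
cv2.imwrite("pics/t3.png",t["color"][:,:,::-1])
go(.4644,-.336,.0365,-170.9)
E
```

```text
[(0.98, [350.3, 214.2])] [(0.82, [302.3, 244.6])] []
[(0.85, [344.2, 147.5])] [(0.93, [364.7, 226.2])] [(0.59, [226.1, 195.4]), (0.54, [353.4, 245.7]), (0.44, [225.1, 186.4])]
expect lip [348.97094825 215.67251036] [345.87776551 145.14926177]
go [0.0085 0.003  0.4393] turn 0.0012 mm 88 deg -0.42 at [ 0.4661 -0.3363  0.1244] [-1.7998e+02  4.0000e-02 -1.7048e+02] t 16.25
```

Call:
{"fn": "carry_out", "kwargs": {
  "deltas": [
    [[0,0,0.1,0,-1],[0.003,0.002,0.2,0,-1],[0.003,0.002,0.28,0,-1],[0.003,0.002,0.34,0,-1],[0.003,0.002,0.37,0,-1]]
  ]
}}

```text
clock: 16.75
tool_pos: [0.4647, -0.3361, 0.049]
orientation: [180.0, -0.1, -170.5]
force: [-0.1, -0.1, -1.8]
opening: 0.0238
gripper_force: 30.0
```

Call:
{"fn": "carry_out", "kwargs": {
  "deltas": [
    [[0,0,0.02,0,-1],[0,0,0.04,0,-1],[0,0,0.05,0,-1],[0,0,0.05,0,-1]]
  ]
}}

```text
clock: 17.15
tool_pos: [0.465, -0.3364, 0.04]
orientation: [-180.0, 0.0, -170.6]
force: [0.4, -0.1, -2.6]
opening: 0.0241
gripper_force: 30.0
```

Call:
{"fn": "carry_out", "kwargs": {
  "deltas": [
    [[0,0,0.01,0.001,-1],[0,0,0.016,0.001,-1],[0,0,0.016,0.001,-1]]
  ]
}}

```text
clock: 17.45
tool_pos: [0.4649, -0.3364, 0.0367]
orientation: [180.0, -0.0, -170.9]
force: [-0.4, -0.1, -2.3]
opening: 0.0237
gripper_force: 30.0
```

Call:
{"fn": "carry_out", "kwargs": {
  "deltas": [
    [[0,0,0.006,0,-1],[0,0,0.006,0,-1],[0,0,0.006,0,-1]]
  ]
}}

```text
clock: 17.75
tool_pos: [0.4651, -0.3365, 0.0357]
orientation: [-180.0, 0.0, -170.9]
force: [-0.2, 1.4, -2.1]
opening: 0.0241
gripper_force: 30.0
```

Almost seated (the original was 0.0355, within a millimetre). Open gently.

Call:
{"fn": "carry_out", "kwargs": {
  "deltas": [
    [[0,0,0.003,0,-0.2],[0,0,0.003,0,-0.2],[0,0,0.003,0,0.2],[0,0,0.003,0,0.6],[0,0,0.003,0,1]]
  ]
}}

```text
clock: 18.25
tool_pos: [0.465, -0.3364, 0.035]
orientation: [-180.0, 0.0, -170.9]
force: [0.3, -0.1, -0.4]
opening: 0.0537
gripper_force: 0.0
```

Call:
{"fn": "carry_out", "kwargs": {
  "deltas": [
    [[0,0,0,0,1],[0,0,0,0,1],[0,0,0,0,1],[0,0,0,0,1],[0,0,0,0,1]]
  ]
}}

```text
clock: 18.75
tool_pos: [0.4649, -0.3364, 0.0349]
orientation: [180.0, -0.0, -170.9]
force: [-0.1, 0.4, 0.2]
opening: 0.0867
gripper_force: 0.0
```

Call:
{"fn": "carry_out", "kwargs": {
  "deltas": [
    [[0,0,-0.1,0,1],[0,0,-0.25,0,1],[0,0,-0.5,0,1],[0,0,-0.75,0,1],[0,0,-1.0,0,1]]
  ]
}}

```text
clock: 19.25
tool_pos: [0.4645, -0.3363, 0.237]
orientation: [180.0, -0.0, -170.9]
force: [1.9, -0.3, -0.5]
opening: 0.0878
gripper_force: 0.0
```

Call:
{"fn": "carry_out", "kwargs": {
  "deltas": [
    [[0,0.2,-0.1,0,1],[0,0.4,-0.2,0,1],[0,0.5,-0.3,0,1],[0,0.5,-0.3,0,1]]
  ]
}}

```text
clock: 19.65
tool_pos: [0.4499, -0.2363, 0.2986]
orientation: [-179.9, 0.3, -170.8]
force: [0.7, 0.7, 0.2]
opening: 0.0877
gripper_force: 0.0
```

```bash
python3 - <<'E'
from h import *
s=ctrl.snapshot("side");t=ctrl.snapshot("top");w=ctrl.snapshot("wrist")
for n,z in (("scoop",.05),("scoop_lip",.016)):
  for c in (s,t): print(n,[(round(r["p"],2),r["centre"],atz(c,r["centre"],z).round(4)) for r in ctrl.spot_point(c,n)[:1]])
  print(n,[(round(r["p"],2),r["centre"],watz(w,r["centre"],z).round(4)) for r in ctrl.spot_point(w,n)[:1]])
# brass blobs, side and top, in the station
for c,nm in((s,"side"),(t,"top")):
    h=cv2.cvtColor(c["color"],cv2.COLOR_RGB2HSV);m=cv2.inRange(h,(15,110,60),(32,255,255))
    P=[proj(c,np.r_[np.array(tcp(y+.215,0,x)[:2]),z]) for x in(-.14,.14) for y in(-.115,.29) for z in (0,.045)]
    P=np.array(P);a=P.min(0).astype(int);b=P.max(0).astype(int)
    k=np.zeros_like(m);k[a[1]:b[1],a[0]:b[0]]=m[a[1]:b[1],a[0]:b[0]]
    n,_,st,ce=cv2.connectedComponentsWithStats(k)
    for i in range(1,n):
        if st[i,4]>3:
            X=atz(c,ce[i],.01);d=X[:2]-np.array([.556,.116]);print(nm,st[i,4],ce[i].round(1),"station mm",(d@np.array([[.9988,.0488],[-.0488,.9988]])*1000).round())
    print([(round(r["p"],2),r["centre"]) for r in ctrl.search_frame(c,"bush1")])
E
```

```text
scoop [(0.59, [301.7, 266.1], array([ 0.4317, -0.347 ,  0.05  ]))]
scoop [(0.82, [356.4, 227.5], array([ 0.4212, -0.3372,  0.05  ]))]
scoop [(0.96, [177.5, 135.7], array([ 0.4275, -0.3404,  0.05  ]))]
scoop_lip [(0.95, [347.4, 235.1], array([ 0.6829, -0.3031,  0.016 ]))]
scoop_lip [(0.79, [341.9, 153.4], array([ 0.6652, -0.3081,  0.016 ]))]
scoop_lip [(0.7, [188.3, 279.1], array([ 0.6747, -0.3084,  0.016 ]))]
side 95 [276.7 150.1] station mm [305. 187.]
side 69 [248.9 195.9] station mm [  7. -33.]
side 20 [259.2 193.2] station mm [ 50. -40.]
[(0.62, [324.5, 246.6])]
top 15 [227.6 175.4] station mm [ 47. -45.]
top 4 [223.5 182.5] station mm [ 23. -33.]
top 38 [226.3 191.8] station mm [ -7. -43.]
[(0.52, [225.6, 188.8]), (0.4, [224.3, 175.8]), (0.38, [229.2, 194.4])]
```

```bash
python3 -c "
from plant import ctrl
print(ctrl.close_job())"
```

```text
the job is handed in; nothing more can be done
None
```

I drew the bushings into the catch tray, laid the scoop back in its rest the same way round, and handed the job in at about 20 s. A final colour check put all the brass in the tray and none on the deck; some bushings overlapped in view, so four is inferred from blob size. I felt no sign of a cover strike.

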